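Clamp a soap bar in the crank vise

ROBOT

A 7-joint arm with a two-finger parallel gripper is mounted at the origin on the work surface. World frame = base frame: x ahead of the robot, y to its left, z up, the work surface at z = 0. Lengths are in m, angles in rad, forces in N, time in s.
With the tool pointing down it reaches from about 0.425 to 0.925 m from the base axis. Payload 6.8 kg.
Tool frame: the origin (TCP) lies midway between the tips of the shut fingers; the grasp point (between the pads) lies 19 mm behind it; x points along the fingers, y is the direction in which the jaws open and shut, and the axes are right-handed (so a half turn about x gives the same grasp; the last joint's range is limited). The gripper opens to 85 mm and grips with 20 to 120 N. Pads are 22 mm wide; open, the fingers measure 114 mm over their backs; the gripper's body (76 mm by 85 mm) begins 54 mm behind the grasp point. The pads swing forward as they close: fully open they stand 13 mm farther back than shut.
Start: joints at [1.17, 0.477, 0.022, 1.555, -0.011, 1.109, -0.083], TCP at [0.195, -0.646, 0.231] pointing down, gripper open.
Joint ranges: [-2.96, 2.96], [-0.34, 2.1], [-1.41, 1.46], [0.24, 2.44], [-1.37, 4.51], [0.17, 1.92], [-2.96, 2.96]. Speed limits (rad/s): [2.39, 2.39, 3.14, 3.14, 3.14, 3.14, 3.14].

INTERFACE

Orientations are given as a rotation vector (axis times angle).
In Python, from bench import r gives the robot as it stands.
- The arm moves only by the tool carry_out, never from a script. Its argument "targets" is one flat list of numbers, 7 for each row, row after row: the finger opening in m, from 0 to 0.0854, then the shift along the tool's x, y, z in m, then the turn, a rotation vector about the tool's x, y, z in units of 5 degrees (1.0 is 5 degrees). A call has 1 to 12 rows; each row is the pose to reach, as a shift and turn from the pose measured when the call began, along the tool's axes at that moment; what a row does not reach only later rows make up. A row lasts 1/8 s, in which the tool goes at most 62.5 mm and 10.7 degrees, less where a joint would pass 70% of its speed; a pose out of reach is approached as far as the arm can. A call with a gripper value outside its range is refused whole. The fingers move at their own pace and stop on an object; "squeeze" is the grip in N (left out, the last holds). Time passes only in rows, so rows that repeat a pose let the fingers close. It gives the time, the measured TCP pose, the force and the opening at its end, in the units of the state.
- r.get_obs(): the state, without advancing time (a new reading comes with each control period).
- r.grab_frame(name): name is "side" or "top"; returns the picture (384x512x3 uint8, blue, green, red); there is no depth.
- r.camera_info(name): a dict with "fx", "fy", "cx", "cy" (pixels), "xyz" and "orientation" of the camera in the world. Camera axes: x right, y up, looking along -z (the intrinsics and any distortion apply to the point x, -y, -z); pixel columns grow to the right and rows downward; lengths in m; the calibration is good to about 2 mm. A picture is of the moment at which its call begins. camera_info takes no time and is no camera call.
- r.hand_in(): hands the job in, once; it reports no verdict.
The state is a dict: "clock": time; "joints": joint angles; "qvel": joint speeds; "tau": joint torques, N m; "tcp_pos": TCP position; "orientation": TCP orientation; "contact_force": force on the tool from outside, world axes, zero at the start; "moment": the same for the moment, N m; "grip_width": finger opening in m.
Only numpy, scipy, OpenCV 4.12 (cv2) and the standard library are available. Lean on these libraries where they do the work, as an engineer would, in place of code of your own. Each camera call takes 0.05 s, during which the arm holds its last target. There are 200 camera calls.

TASK

Stand the lavender soap bar upright on the vise's bed, in the middle between the pad and the fence with its broad sides facing them, and let go of it. Then turn the red crank clockwise until the sprung orange pad holds the bar firmly against the fence, without pressing so hard that the soap dents, and let go. Leave the other things on the counter where they are.

Things in the scene. Friction and masses are not known exactly. Their poses are not given: they have to be found in the camera images.
- soap: The lavender soap bar to clamp, a block 32 mm (own x) by 50 mm (own y) by 45 mm high (z), about 80 g, standing on the grey board. Origin: centre of its underside. It looks the same turned half round.
- vise: Small blue vise on a wooden riser block (200 x 110 mm), fixed to the counter. Origin: under the bed's centre at counter height. Own +x runs from the crank (front) to the back fence; z up. The jaw and fence are 64 mm wide, their tops 140 mm above the counter. The screw axis runs along x at y = 0, 115 mm above the counter.
- bed (a point): Centre of the steel bed's top (66 mm wide), where the bar's underside goes; 85 mm above the vise's origin, axes as the vise's. With the crank at 0 the pad's face is 33 mm before it (-x). The blue back fence was locked where the last bar needed it: its face is anywhere from 30 to 46 mm behind this point (+x), not reported; the pad pushes the bar along the bed till it meets the fence.
- jaw: Moving blue jaw with the orange pressing pad (60 mm wide, 48 mm high) that it carries on stiff springs. Origin: at bed height on the blue jaw's face towards the fence; own x as the vise's. The pad's pressing face stands 20 mm before it (+x) and gives back by up to 6 mm as it presses, 12 N per mm. 15 to 60 N is a good hold; above 60 N the soap is dented.
- handle (a point): Where to pinch the red crank handle: on its axis, 26 mm out from the crank arm, at vise x = -141 mm. The handle is a freely spinning round grip, 22 mm across, 40 mm long, parallel to vise x, circling 50 mm from the screw axis. A hub cap (26 mm across, 14 mm long) is in the way of an upright gripper when the handle is low: lean the tool about 35 degrees, fingers down and towards the vise.
- crank (a joint): Crank angle in rad. 0: handle at the top. Grows as it is turned clockwise seen by someone looking along the vise's +x, which moves the jaw towards the fence, 44 mm per turn; range 0 to 8.5. It turns stiffly (about 9 N at the handle) and stays where it is left; each 10 N of pressing on the bar adds 1.4 N.
- board: Grey cutting board, 240 x 240 x 8 mm, fixed. Origin: centre of its underside.
- rose_pink: Bystander: finished pink rose-shaped soap, 50 mm across, 28 mm high, on the board's far edge. Origin: centre of its underside.
- rose_green: Bystander: finished green rose-shaped soap, 50 mm across, 28 mm high, on the board's far edge. Origin: centre of its underside.
- dropper: Bystander: small amber dropper bottle, 32 mm across, 75 mm high. Origin: centre of its underside.
- jar: Bystander: amber jar with a yellow cap, 60 mm across, 90 mm high. Origin: centre of its underside.
- white_bowl: Bystander: white bowl, 120 mm across, 55 mm high. Origin: centre of its underside.
There are look-alikes about, which are no part of the job. What is meant by the soap is not yellow, and is the smaller of those in its own colour.

How it is judged:
By the outcome, as a careful person would: the job done as asked, in the order asked, and still so for the second after the job is handed in, with the robot touching nothing.
It also fails if it takes over 72 s, if anything falls off the work surface, if the arm or the gripper's body presses on something with over 40 N, if the wrist force passes 120 N, or if a joint passes its speed limit or range.

## Working session

There is one attempt and no reset: what is moved stays moved. The work goes in short steps, Python scripts to look and compute and a tool call to move; the robot and the scene stay as the last step left them, time stands still between calls to the robot, and variables do not carry over. Pictures are saved under pics/ and viewed, about 8 in all and at most 12, crops included, and the job is handed in when it is done.

Besides the shell and the picture viewer there is one more tool, called after "Emit:" as name(argument=value, ...), one argument or row to a line, values as JSON. carry_out: Moves the arm, as the interface text tells. Its arguments: {"type":"object","properties":{"targets":{"type":"array","items":{"type":"number"}},"squeeze":{"type":"number"}},"required":["targets"]}

```bash
ls; mkdir -p pics
python3 - <<'E'
from bench import r
import cv2
for n in("side","top"):
    cv2.imwrite(f"pics/{n}0.png",r.grab_frame(n)); print(n,r.camera_info(n))
print(r.get_obs())
E
```

```text
pics
side {'fx': 454.9250160003944, 'fy': 454.9250160003944, 'cx': 265.4952040326122, 'cy': 190.81194007074134, 'xyz': array([ 0.42399241, -0.99955261,  1.11214974]), 'orientation': array([ 0.79444887, -0.04855148, -0.11368232])}
top {'fx': 462.7817457372908, 'fy': 462.7817457372908, 'cx': 249.84063731625614, 'cy': 197.47488569710552, 'xyz': array([ 0.29203207, -0.01136423,  1.5765369 ]), 'orientation': array([ 0.14478379, -0.15058693, -1.54844982])}
{'clock': 0.1, 'joints': array([ 1.16993621,  0.47772522,  0.0223167 ,  1.55634653, -0.01146612,
        1.10927087, -0.08310616]), 'qvel': array([ 0.00060473, -0.00281849,  0.00117823, -0.00273753, -0.00011048,
       -0.00088192,  0.00106192]), 'tau': array([ 5.72972931e-03, -5.97757137e+01,  1.61424849e+00, -2.81955153e+01,
        1.28686058e-02,  5.04462878e-03,  7.16400699e-07]), 'tcp_pos': array([ 0.19464767, -0.64577989,  0.23041977]), 'orientation': array([ 2.06438965,  0.30612233, -2.06516292]), 'contact_force': array([ 0.03346703, -0.27876632, -0.70302009]), 'moment': array([-0.03605088, -0.02504639, -0.03043996]), 'grip_width': 0.08543557443531266}
```

View pics/top0.png

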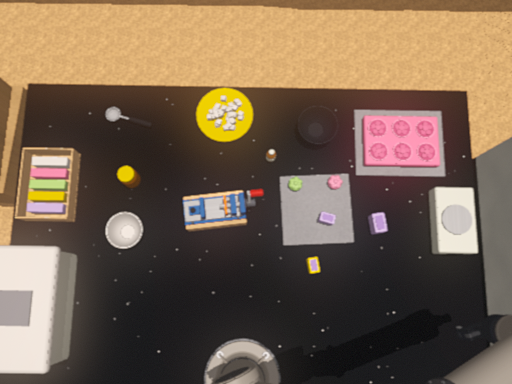

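View pics/side0.png

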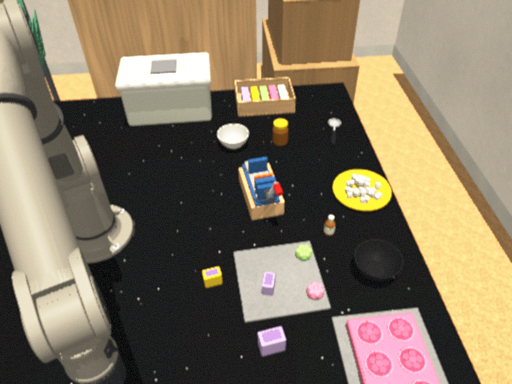

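Soap candidates in the top view are: the lavender block on the board (328,218), a larger lavender block off the board (378,223), a yellow block with a lavender top (313,265), and a lavender bar in the crate (48,208). I choose (328,218) because it is the smaller lavender one, standing on the grey board. I'll check it in a close crop, together with the vise.

```bash
cat > h.py <<'E'
import numpy as np, cv2
from bench import r
from scipy.spatial.transform import Rotation as R
C={n:r.camera_info(n) for n in("side","top")}
def ray(n,p):
    c=C[n]; p=np.atleast_2d(p).astype(float)
    d=np.c_[(p[:,0]-c['cx'])/c['fx'],-(p[:,1]-c['cy'])/c['fy'],-np.ones(len(p))]
    return np.array(c['xyz']),R.from_rotvec(c['orientation']).apply(d)
def onz(n,p,z):
    o,d=ray(n,p); return o+d*((z-o[2])/d[:,2])[:,None]
def proj(n,P):
    c=C[n]; q=R.from_rotvec(c['orientation']).inv().apply(np.atleast_2d(P)-c['xyz'])
    return np.c_[c['cx']-c['fx']*q[:,0]/q[:,2],c['cy']+c['fy']*q[:,1]/q[:,2]]
E
python3 - <<'E'
from h import *
t=cv2.imread('pics/top0.png');s=cv2.imread('pics/side0.png')
def crop(im,x,y,w,h,k): return cv2.resize(im[y:y+h,x:x+w],None,fx=k,fy=k,interpolation=cv2.INTER_CUBIC)
a=crop(t,175,175,100,70,4);b=crop(t,300,195,100,70,4)
c=crop(s,230,145,100,80,4);d=crop(s,230,255,100,80,4)
cv2.imwrite('pics/c1.png',np.vstack([np.hstack([a,b]),np.hstack([c,d])])[:600])
for n,im,box in(("top",t,(315,205,345,230)),("side",s,(255,265,285,300))):
    hsv=cv2.cvtColor(im,cv2.COLOR_BGR2HSV); m=cv2.inRange(hsv,(120,40,60),(155,255,255))
    z=np.zeros_like(m);x0,y0,x1,y1=box;z[y0:y1,x0:x1]=m[y0:y1,x0:x1]
    cs=cv2.findContours(z,0,1)[0];k=max(cs,key=cv2.contourArea);print(n,cv2.minAreaRect(k),cv2.contourArea(k))
    print(hsv[y0:y1,x0:x1,2][::2,::2])
E
```

```text
top ((326.058837890625, 218.2647247314453), (14.309601783752441, 9.701424598693848), 14.03624439239502) 109.5
[[178 180 181 177 178 181 179 176 178 180 178 177 178 179 178]
 [181 180 179 178 179 178 179 179 181 179 178 178 178 179 177]
 [180 180 179 177 180 180 178 178 179 177 177 177 178 175 176]
 [178 179 177 173 184 183 175 178 177 178 179 176 177 176 175]
 [181 180 151 207 224 228 224 196 186 178 174 176 176 177 175]
 [179 177 116 217 214 216 218 214 223 227 198 178 177 177 173]
 [179 151 140 230 216 216 216 216 215 226 204 174 177 177 175]
 [177 116 163 235 221 218 218 216 214 223 188 176 175 174 174]
 [174 107 110 138 170 209 228 230 217 231 178 173 176 175 173]
 [176 172 149 123 102 104 118 153 185 209 175 172 174 173 172]
 [179 178 180 180 172 169 128 125 145 173 176 175 174 173 174]
 [176 177 180 179 177 175 177 177 176 177 176 176 175 178 174]
 [174 173 176 176 179 178 177 176 176 176 177 177 175 176 174]]
side ((268.3653869628906, 278.67303466796875), (7.2562971115112305, 11.374736785888672), 11.309932708740234) 67.0
[[207 207 205 203 210 208 210 212 209 209 214 209 218 21
[... 378 characters left out ...]
1 212]
 [203 208 213 206 248 243 241 240 239 250 189 216 215 215 217]
 [207 213 216 207 250 244 241 242 245 254 181 210 216 212 220]
 [208 217 217 216 249 241 243 242 243 249 193 216 214 212 211]
 [207 217 214 219 253 253 252 252 253 224 200 214 216 217 216]
 [210 216 208 204 176 201 218 226 232 169 208 215 215 217 214]
 [208 209 206 172 152 156 157 155 161 151 216 214 211 215 215]
 [213 206 210 162 151 153 154 156 162 159 214 210 214 215 214]
 [210 207 210 177 151 151 151 147 154 172 210 208 213 212 217]
 [206 204 209 207 194 193 178 182 170 199 209 213 210 211 209]
 [212 210 212 209 215 210 210 214 213 210 208 213 215 212 206]
 [216 209 209 210 210 203 207 206 210 208 213 208 216 214 214]]
```

View pics/c1.png

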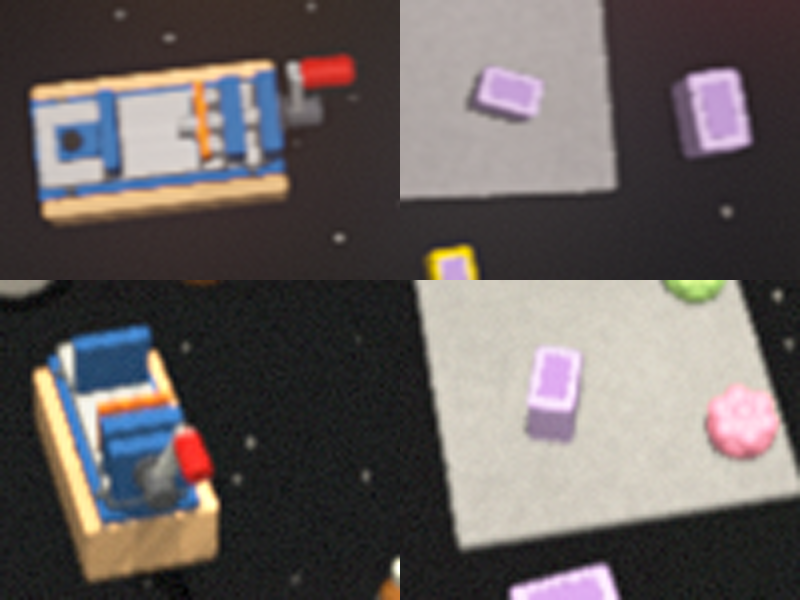

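The crop confirms the choice: the soap (crop px 510,93; full image about 328,218) is plain lavender and the smaller of the two. The vise has its crank to the right (world -y or so), with the red handle at crop (328,71). Next I measure the poses.

```bash
cat >> h.py <<'E'
def tri(a,b):
    o1,d1=ray("top",a);o2,d2=ray("side",b)
    k=np.linalg.lstsq(np.c_[d1[0],-d2[0]],o2-o1,rcond=None)[0]
    p,q=o1+k[0]*d1[0],o2+k[1]*d2[0]; return (p+q)/2,np.linalg.norm(p-q)
def blob(im,lo,hi,box):
    m=cv2.inRange(cv2.cvtColor(im,cv2.COLOR_BGR2HSV),lo,hi);z=np.zeros_like(m);x0,y0,x1,y1=box;z[y0:y1,x0:x1]=m[y0:y1,x0:x1]
    k=max(cv2.findContours(z,0,1)[0],key=cv2.contourArea)
    M=cv2.moments(z,True);return np.array([M['m10']/M['m00'],M['m01']/M['m00']]),cv2.boxPoints(cv2.minAreaRect(k)),M['m00']
E
python3 - <<'E'
from h import *
np.set_printoptions(precision=4,suppress=True)
t=cv2.imread('pics/top0.png');s=cv2.imread('pics/side0.png')
# soap top face (bright lavender)
a,ba,n=blob(t,(120,15,190),(165,255,255),(318,208,342,230));b,bb,m=blob(s,(120,8,218),(170,255,255),(258,268,282,292))
print("soap",a,n,b,m,tri(a,b)); 
for nm,bx,c in(("top",ba,a),("side",bb,b)):
    P=onz(nm,bx,.053);print(nm,onz(nm,c,.053),[ (np.linalg.norm(P[i]-P[i-1]),np.degrees(np.arctan2(*(P[i]-P[i-1])[1::-1]))) for i in(1,2)])
a,ba,n=blob(t,(0,150,90),(8,255,255),(240,180,270,200));b,bb,m=blob(s,(0,150,90),(8,255,255),(265,175,290,200))
print("red",a,n,b,m,tri(a,b),ba,bb)
a,ba,n=blob(t,(9,170,120),(16,255,255),(215,190,235,217));b,bb,m=blob(s,(7,150,120),(16,255,255),(250,170,275,190))
print("orange",a,n,b,m,tri(a,b),ba)
# riser
w,bw,n=blob(t,(10,50,120),(25,170,255),(178,185,250,235))
m=cv2.inRange(cv2.cvtColor(t,cv2.COLOR_BGR2HSV),(10,50,120),(25,170,255))
for nm,box in(("far",(182,188,244,203)),("near",(184,215,248,232))):
    x0,y0,x1,y1=box;ys,xs=np.nonzero(m[y0:y1,x0:x1]);L=[(x,ys[xs==x].min()+y0,ys[xs==x].max()+y0) for x in np.unique(xs)]
    L=np.array(L,float);L[:,0]+=x0
    print(nm,L[0],L[-1],np.polyfit(L[4:-4,0],L[4:-4,1],1),np.polyfit(L[4:-4,0],L[4:-4,2],1))
# corner triangulation: top crop/side crop hand picks
A=lambda x,y:(175+(x-1.5)/4,175+(y-1.5)/4);S=lambda x,y:(230+(x-1.5)/4,145+(y-280-1.5)/4)
for nm,p,q in(("riser far-front",A(272,62),S(216,518)),("fence top L? right end",A(98,93),S(150,328)),("fence other",A(104,172),S(74,340)),("jaw near front bottom",A(287,182),S(86,545))):
    print(nm,*tri(p,q))
E
```

```text
soap [327.5532 217.1773] 141.0 [268.1359 279.087 ] 184.0 (array([ 0.5203, -0.2744,  0.0519]), np.float64(0.0009482317647459357))
top [[ 0.5206 -0.2742  0.053 ]] [(np.float64(0.03204523897434627), np.float64(-14.466169932022515)), (np.float64(0.0506258154318941), np.float64(-103.28368389105407))]
side [[ 0.5198 -0.2753  0.053 ]] [(np.float64(0.05338710104671579), np.float64(76.57047673607015)), (np.float64(0.03280978635260752), np.float64(-16.692599802667104))]
red [256.5294 192.3627] 102.0 [277.8941 188.5294] 85.0 (array([ 0.5784, -0.0349,  0.1648]), np.float64(0.0007299341201294304)) [[250. 189.]
 [263. 189.]
 [263. 196.]
 [250. 196.]] [[274. 183.]
 [282. 183.]
 [282. 194.]
 [274. 194.]]
orange [224.96 205.12] 25.0 [263.5312 175.4375] 32.0 (array([0.5445, 0.0642, 0.1308]), np.float64(0.00524185267842012)) [[223.1385 196.1077]
 [224.6154 195.9231]
 [226.8616 213.8923]
 [225.3846 214.077 ]]
far [183. 197. 199.] [243. 191. 191.] [ -0.116  217.6011] [ -0.1046 218.1434]
near [185. 226. 228.] [246. 219. 222.] [ -0.1086 245.5587] [ -0.1177 251.5507]
riser far-front [0.6073 0.0101 0.0481] 0.002322099591326616
fence top L? right end [0.5656 0.1461 0.1382] 0.006381631875907582
fence other [0.5022 0.1391 0.1378] 0.00543885632967424
jaw near front bottom [ 0.5028 -0.0046  0.0461] 0.00830911804074209
```

Run:
```python
from h import *
np.set_printoptions(precision=4,suppress=True)
t=cv2.imread('pics/top0.png')
ang=lambda P:np.degrees(np.arctan2(*(P[1]-P[0])[1::-1]))
# far riser top edge, subpixel by gradient along columns
g=cv2.cvtColor(t,cv2.COLOR_BGR2GRAY).astype(float)
def edge(cols,f,half=4,sgn=1):
    out=[]
    for c in cols:
        y=int(round(f(c)));d=np.maximum(sgn*np.diff(g[y-half:y+half+1,c]),0);out.append((c,y-half+.5+(d*np.arange(len(d))).sum()/d.sum()))
    out=np.array(out);p=np.polyfit(*out.T,1);return p,np.std(out[:,1]-np.polyval(p,out[:,0]))
pf,s1=edge(range(188,240),lambda c:-.112*c+217.6-.5);pn,s2=edge(range(190,242),lambda c:-.113*c+250.9+.5,sgn=-1)
print(pf,s1,pn,s2)
for z in(.04,.045,.05,.055,.06):
    F=onz("top",[(x,np.polyval(pf,x)) for x in(190,240)],z);print(z,F[:,:2].ravel(),"axis",ang(F[::-1]))
N=onz("top",[(x,np.polyval(pn,x)) for x in(190,240)],0);print("near base z=0",N[:,:2].ravel(),ang(N[::-1]))
O=onz("top",[(223.9,195.7),(226.1,214.3)],.132);print("pad",O,O.mean(0),np.linalg.norm(O[1]-O[0]),ang(O[::-1])+90)
A=lambda x,y:(175+(x-1.5)/4,175+(y-1.5)/4)
for nm,P in(("fence back",[A(98,92),A(107,172)]),("fence front",[A(113,91),A(121,172)]),("jaw",[A(238,78),A(245,158)])):
    Q=onz("top",P,.14);print(nm,Q[:,:2].ravel(),Q.mean(0),np.linalg.norm(Q[1]-Q[0]),ang(Q[::-1])+90)
# rows of hsv across vise centre
hsv=cv2.cvtColor(t,cv2.COLOR_BGR2HSV)
for y in(203,207,211): print(y,[(x,*map(int,hsv[y,x])) for x in range(196,210)])
R_=onz("top",[(250,192.9),(263,191.9)],.165);print("red",R_)
```

```text
[ -0.1132 216.8818] 0.09327381827793911 [ -0.1147 251.1417] 0.07976792441198616
0.04 [0.5889 0.1878 0.6115 0.0192] axis 97.62792597096957
0.045 [0.5879 0.1872 0.6104 0.0191] axis 97.6279259709696
0.05 [0.587  0.1865 0.6094 0.019 ] axis 97.62792597096961
0.055 [0.586  0.1859 0.6083 0.0189] axis 97.62792597096959
0.06 [0.585  0.1852 0.6073 0.0188] axis 97.62792597096957
near base z=0 [0.4782 0.1881 0.501  0.0176] 97.59590837850381
pad [[0.572  0.0682 0.132 ]
 [0.5123 0.0596 0.132 ]] [0.5421 0.0639 0.132 ] 0.0602540106312082 98.1788611474645
fence back [0.5628 0.1458 0.4992 0.1363] [0.531 0.141 0.14 ] 0.06430924832072325 98.42728089304592
fence front [0.5638 0.134  0.4994 0.1254] [0.5316 0.1297 0.14  ] 0.06500464372321188 97.58017698733264
jaw [0.5761 0.0355 0.5122 0.0286] [0.5441 0.032  0.14  ] 0.06424720545037776 96.23166367287772
203 [(196, 14, 16, 212), (197, 13, 17, 214), (198, 10, 15, 210), (199, 120, 24, 188), (200, 108, 115, 179), (201, 106, 154, 180), (202, 106, 157, 177), (203, 109, 124, 146), (204, 123, 16, 145), (205, 12, 13, 193), (206, 11, 13, 210), (207, 9, 12, 210), (208, 12, 12, 209), (209, 9, 12, 209)]
207 [(196, 106, 154, 182), (197, 106, 151, 181), (198, 106, 150, 175), (199, 107, 147, 158), (200, 107, 147, 166), (201, 106, 147, 180), (202, 106, 151, 181), (203, 107, 152, 164), (204, 115, 52, 143), (205, 9, 17, 193), (206, 10, 14, 214), (207, 11, 13, 215), (208, 12, 12, 214), (209, 9, 12, 214)]
211 [(196, 107, 147, 172), (197, 106, 150, 182), (198, 106, 148, 179), (199, 107, 145, 165), (200, 106, 147, 170), (201, 106, 150, 179), (202, 106, 149, 182), (203, 106, 154, 176), (204, 109, 112, 144), (205, 144, 9, 148), (206, 11, 14, 198), (207, 12, 12, 212), (208, 9, 12, 213), (209, 9, 12, 213)]
red [[ 0.5759 -0.0146  0.165 ]
 [ 0.5798 -0.055   0.165 ]]
```

Run:
```python
from h import *
t=cv2.imread('pics/top0.png');s=cv2.imread('pics/side0.png')
a=cv2.resize(s[153:221,235:290],None,fx=8,fy=8,interpolation=cv2.INTER_CUBIC)
b=cv2.resize(t[186:232,222:266],None,fx=8,fy=8,interpolation=cv2.INTER_CUBIC)
b=np.vstack([b,np.zeros((a.shape[0]-b.shape[0],b.shape[1],3),np.uint8)])
cv2.imwrite('pics/c2.png',np.hstack([a,b]));print(a.shape)
```

```text
(544, 440, 3)
```

View pics/c2.png

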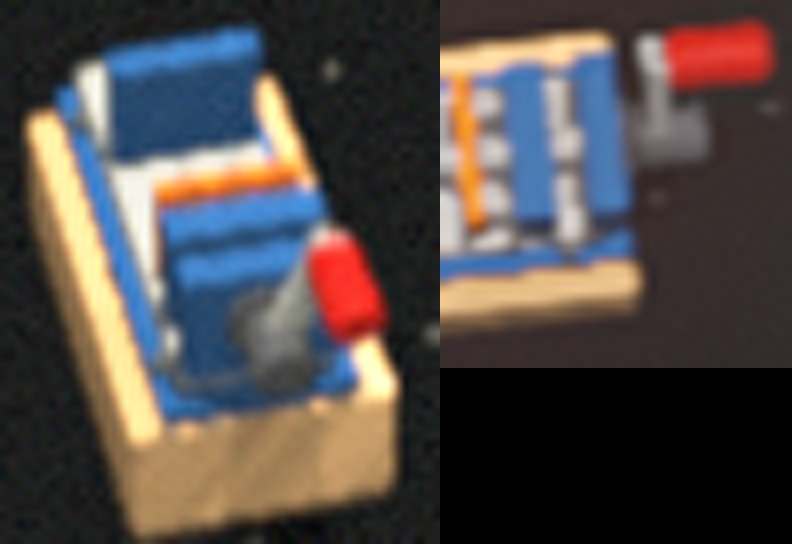

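Run:
```python
from h import *
np.set_printoptions(precision=4,suppress=True)
v=np.array([.9912,.1323,0]);u=np.array([-.1323,.9912,0])
S=lambda x,y:(235+(x-3.5)/8,153+(y-3.5)/8);T=lambda x,y:(222+(x-440-3.5)/8,186+(y-3.5)/8)
def sh(n,nm,pts,z):
    P=onz(n,pts,z);print(n,nm,"w",P@v,(P@v).mean(),"u",P@u,(P@u).mean())
sh("side","riser bottom",[S(140,537),S(395,490)],0)
for z in(.05,.055,.06):sh("side",f"riser top {z}",[S(140,443),S(397,388)],z)
sh("side","fence back",[S(104,45),S(258,28)],.14);sh("side","fence front",[S(108,75),S(262,52)],.14)
sh("side","pad",[S(156,193),S(300,170)],.132)
sh("side","jaw",[S(165,220),S(320,195)],.14)
sh("top","riser f",[T(612,35),T(638,268)],.055);sh("top","riser b",[T(612,35),T(638,311)],0)
sh("top","pad",[T(456,78),T(477,228)],.132);sh("top","jaw front",[T(545,65),T(550,218)],.14)
sh("top","jaw back",[T(512,70),T(520,222)],.14)
for p,q in((T(690,132),S(285,375)),(T(612,35),S(397,388)),(T(638,268),S(140,443))):
    X,e=tri(p,q);print(X,e,X@v,X@u)
```

```text
side riser bottom w [0.4964 0.6049] 0.5506332927165866 u [-0.0684 -0.0694] -0.06890000346634043
side riser top 0.05 w [0.4986 0.6072] 0.552907377303006 u [-0.0631 -0.0593] -0.06118251124072717
side riser top 0.055 w [0.4977 0.6057] 0.5516604396079283 u [-0.0677 -0.0639] -0.06582247957732061
side riser top 0.06 w [0.4967 0.6042] 0.5504135019128505 u [-0.0724 -0.0685] -0.07046244791391412
side fence back w [0.5183 0.5824] 0.550361954622641 u [0.0767 0.0714] 0.07403026165820228
side fence front w [0.5157 0.5802] 0.547914747187435 u [0.0579 0.0562] 0.057028770105811005
side pad w [0.52   0.5789] 0.5494396838357676 u [-0.0076 -0.0088] -0.008201570428229452
side jaw w [0.5179 0.5804] 0.549105268294245 u [-0.0321 -0.0334] -0.03273853654180279
top riser f w [0.6035 0.5042] 0.5538864446294536 u [-0.0718 -0.0714] -0.07162973619873969
top riser b w [0.6149 0.4936] 0.5542588054998027 u [-0.0726 -0.0701] -0.07135323386574616
top pad w [0.5773 0.5164] 0.5468613039117729 u [-0.0072 -0.0091] -0.008119865449473676
top jaw front w [0.5769 0.5158] 0.5463460612120072 u [-0.0429 -0.0382] -0.04054511489870657
top jaw back w [0.5764 0.5156] 0.5459776737908739 u [-0.0297 -0.0263] -0.028021059108561196
[ 0.5571 -0.0242  0.1102] 0.0003076658874684275 0.5490190749048419 -0.0977435200464447
[0.6067 0.0085 0.0634] 0.0013257496919716998 0.602451420260681 -0.07178733375897045
[ 0.5053 -0.0043  0.0589] 0.006734535616100683 0.5002940300215555 -0.0711551881000349
```

Both views agree. The bed centre is at u=0.024 and w=0.549, with a vise yaw of 97.6°. The crank starts at about 0.4 rad, and the fence face is about 33 mm behind the bed point. The soap is at (0.520, -0.2747), with its long axis at about 75.5°. Now I plan the first move.

```bash
cat >> h.py <<'E'
np.set_printoptions(precision=4,suppress=True)
V=np.array([.9912,.1323,0]);U=np.array([-.1323,.9912,0])
def W(u,w,z): return U*u+V*w+np.array([0,0,z])
def frame(xdir,ydir):
    x=np.array(xdir,float);x/=np.linalg.norm(x);y=np.array(ydir,float);y-=x*(x@y);y/=np.linalg.norm(y)
    return R.from_matrix(np.c_[x,y,np.cross(x,y)])
def plan(targets):
    o=r.get_obs();R0=R.from_rotvec(o['orientation'])
    print("t %.2f"%o['clock'],o['tcp_pos'],"F",o['contact_force'],"grip %.4f"%o['grip_width'],"q",o['joints'])
    for p,Rt in targets:
        print(np.round(R0.inv().apply(np.array(p)-o['tcp_pos']),4),np.round(np.degrees((R0.inv()*Rt).as_rotvec())/5,2))
E
python3 - <<'E'
from h import *
print(R.from_rotvec(r.get_obs()['orientation']).as_matrix())
for a in(75.5,255.5):
    a=np.radians(a);Rt=frame([0,0,-1],[np.cos(a),np.sin(a),0])
    plan([((.5203,-.2747,.14),Rt),((.5203,-.2747,.016),Rt)])
E
```

```text
[[-0.0006  0.2886 -0.9574]
 [ 0.0015 -0.9574 -0.2886]
 [-1.     -0.0016  0.0001]]
t 0.10 [ 0.1946 -0.6458  0.2304] F [ 0.0335 -0.2788 -0.703 ] grip 0.0854 q [ 1.1699  0.4777  0.0223  1.5563 -0.0115  1.1093 -0.0831]
[ 0.0908 -0.2611 -0.4189] [-29.74  -0.02   0.01]
[ 0.2148 -0.2609 -0.4189] [-29.74  -0.02   0.01]
t 0.10 [ 0.1946 -0.6458  0.2304] F [ 0.0335 -0.2788 -0.703 ] grip 0.0854 q [ 1.1699  0.4777  0.0223  1.5563 -0.0115  1.1093 -0.0831]
[ 0.0908 -0.2611 -0.4189] [6.26 0.01 0.02]
[ 0.2148 -0.2609 -0.4189] [6.26 0.01 0.02]
```

Emit:
carry_out(
  targets=[0.085, 0.02, -0.065, -0.105, 1.6, 0, 0, 0.085, 0.04, -0.13, -0.21, 3.2, 0, 0, 0.085, 0.08, -0.2, -0.32, 4.8, 0, 0, 0.085, 0.09, -0.261, -0.419, 6.26, 0, 0, 0.085, 0.09, -0.261, -0.419, 6.26, 0, 0, 0.085, 0.09, -0.261, -0.419, 6.26, 0, 0, 0.085, 0.09, -0.261, -0.419, 6.26, 0, 0, 0.085, 0.09, -0.261, -0.419, 6.26, 0, 0, 0.085, 0.09, -0.261, -0.419, 6.26, 0, 0, 0.085, 0.09, -0.261, -0.419, 6.26, 0, 0],
)

```text
clock: 1.35
tcp_pos: [0.5201, -0.2748, 0.1404]
orientation: [-2.084, 0.264, 2.088]
contact_force: [0.0, 0.7, -0.1]
grip_width: 0.0854
```

Run:
```python
from h import *
a=np.radians(255.5);Rt=frame([0,0,-1],[np.cos(a),np.sin(a),0])
t=r.grab_frame("top");s=r.grab_frame("side")
plan([((.5203,-.2747,.016),Rt)])
c=lambda im,x,y:cv2.resize(im[y-40:y+40,x-40:x+40],None,fx=5,fy=5,interpolation=cv2.INTER_CUBIC)
cv2.imwrite('pics/c3.png',np.hstack([c(t,328,218),c(s,268,275)]))
```

```text
t 1.45 [ 0.5193 -0.2765  0.1408] F [-1.2001 -0.0749 -0.0502] grip 0.0851 q [ 0.3946  0.4367 -0.0144  1.8497  0.0077  0.8567 -1.4504]
[ 0.1248 -0.0019 -0.0007] [-0.03  0.02  0.01]
```

View pics/c3.png

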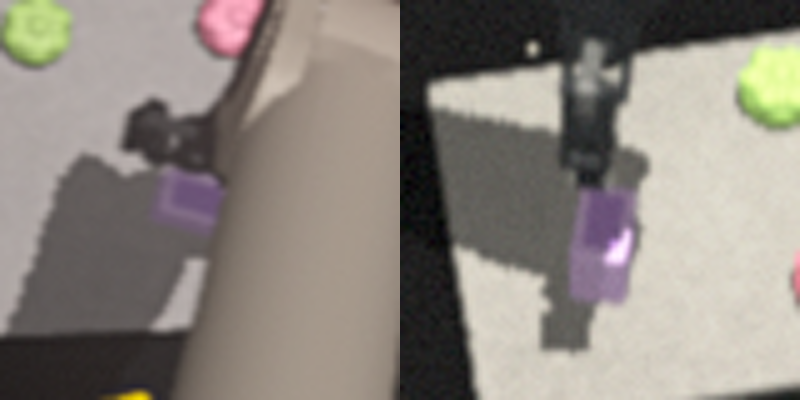

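The gripper is aligned over the soap, with its fingers in line with the long axis. I descend and grip.

Emit:
carry_out(
  targets=[0.085, 0.05, -0.001, 0, 0, 0, 0, 0.085, 0.1, -0.001, 0, 0, 0, 0, 0.085, 0.124, -0.001, 0, 0, 0, 0, 0.085, 0.124, -0.001, 0, 0, 0, 0, 0.04, 0.124, -0.001, 0, 0, 0, 0, 0.04, 0.124, -0.001, 0, 0, 0, 0, 0.04, 0.124, -0.001, 0, 0, 0, 0, 0.04, 0.124, -0.001, 0, 0, 0, 0, 0.04, 0.124, -0.001, 0, 0, 0, 0, 0.04, 0.124, -0.001, 0, 0, 0, 0],
  squeeze=30,
)

```text
clock: 2.7
tcp_pos: [0.5204, -0.2762, 0.0185]
orientation: [-2.086, 0.269, 2.084]
contact_force: [-1.0, -0.3, 6.8]
grip_width: 0.0496
```

Run:
```python
from h import *
Rv=frame([0,0,-1],V)
a=np.radians(255.5);Rt=frame([0,0,-1],[np.cos(a),np.sin(a),0])
plan([((.5203,-.2747,.24),Rt),(W(.0255,.549,.24),Rv),(W(.0255,.549,.097),Rv)])
```

```text
t 2.70 [ 0.5204 -0.2762  0.0185] F [-0.9547 -0.3028  6.7897] grip 0.0496 q [ 0.3949  0.6122 -0.0169  1.9097  0.0169  0.6184 -1.4598]
[-0.2215 -0.0014  0.0002] [-0.04 -0.02 -0.  ]
[-0.2217 -0.367   0.0748] [-22.46  -0.01  -0.02]
[-0.0787 -0.367   0.075 ] [-22.46  -0.01  -0.02]
```

Emit:
carry_out(
  targets=[0.04, -0.05, 0, 0, 0, 0, 0, 0.04, -0.1, 0, 0, 0, 0, 0, 0.04, -0.16, -0.02, 0.003, -2, 0, 0, 0.04, -0.2, -0.06, 0.01, -4, 0, 0, 0.04, -0.222, -0.1, 0.02, -6, 0, 0, 0.04, -0.222, -0.14, 0.028, -8, 0, 0, 0.04, -0.222, -0.18, 0.036, -10, 0, 0, 0.04, -0.222, -0.22, 0.045, -12, 0, 0, 0.04, -0.222, -0.26, 0.053, -14, 0, 0, 0.04, -0.222, -0.3, 0.061, -16, 0, 0, 0.04, -0.222, -0.34, 0.069, -18, 0, 0, 0.04, -0.222, -0.367, 0.075, -20, 0, 0],
)

```text
clock: 4.2
tcp_pos: [0.5403, 0.1001, 0.2409]
orientation: [1.264, 1.171, -1.262]
contact_force: [1.2, 0.6, -0.5]
grip_width: 0.0498
```

Run:
```python
from h import *
Rv=frame([0,0,-1],V)
plan([(W(.0255,.549,.2),Rv),(W(.0255,.549,.15),Rv)])
```

```text
t 4.20 [0.5403 0.1001 0.2409] F [ 1.2131  0.5995 -0.543 ] grip 0.0498 q [ 0.1113  0.3025 -0.4963  1.8217  0.1649  1.0561 -0.5214]
[0.0409 0.0005 0.0022] [-2.37  0.   -0.02]
[0.0909 0.0004 0.0022] [-2.37  0.   -0.02]
```

Emit:
carry_out(
  targets=[0.04, 0.04, 0, 0.002, -1.2, 0, 0, 0.04, 0.08, 0, 0.002, -2.37, 0, 0, 0.04, 0.08, 0, 0.002, -2.37, 0, 0, 0.04, 0.08, 0, 0.002, -2.37, 0, 0],
)

```text
clock: 4.7
tcp_pos: [0.5412, 0.0983, 0.1625]
orientation: [1.114, 1.265, -1.11]
contact_force: [0.8, -0.2, -1.6]
grip_width: 0.0498
```

Run:
```python
from h import *
t=r.grab_frame("top");s=r.grab_frame("side")
plan([(W(.0255,.549,.0965),frame([0,0,-1],V))])
c=lambda im,x,y,f=5:cv2.resize(im[y-40:y+40,x-40:x+40],None,fx=f,fy=f,interpolation=cv2.INTER_CUBIC)
cv2.imwrite('pics/c4.png',np.hstack([c(t,215,210),c(s,262,185)]))
```

```text
t 4.80 [0.5417 0.0984 0.163 ] F [-0.6703 -0.0494 -0.0813] grip 0.0501 q [ 0.1171  0.3963 -0.5114  1.8987  0.2454  0.9025 -0.3823]
[ 0.0665 -0.0013  0.0004] [-0.02  0.01 -0.06]
```

View pics/c4.png

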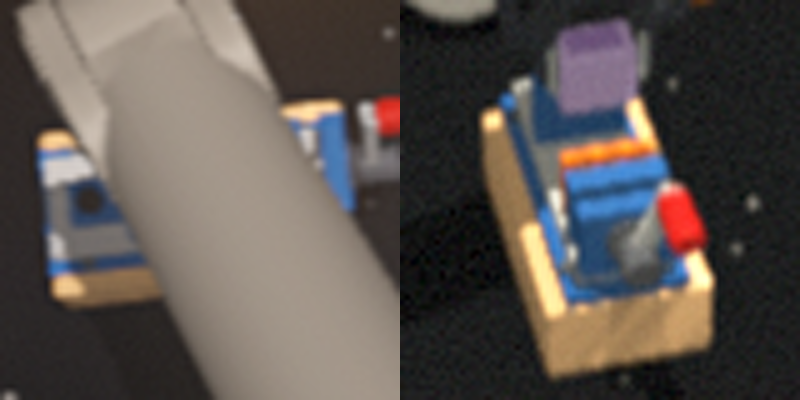

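Run:
```python
from h import *
p=[(222+(x-402)/5,145+(y-2)/5) for x,y in((560,114),(637,104))]
P=onz("side",p,.1525);print(P@V,(P@V).mean(),P@U)
o=r.get_obs()['tcp_pos'];print(o@V,o@U)
```

```text
[0.5238 0.5737] 0.5487972243164376 [0.0134 0.0105]
0.5499093558157957 0.02591247606014033
```

Emit:
carry_out(
  targets=[0.04, 0.03, -0.001, 0, 0, 0, 0, 0.04, 0.055, -0.001, 0, 0, 0, 0, 0.04, 0.06, -0.001, 0, 0, 0, 0, 0.04, 0.06, -0.001, 0, 0, 0, 0],
)

```text
clock: 5.3
tcp_pos: [0.5417, 0.0986, 0.1041]
orientation: [1.116, 1.263, -1.107]
contact_force: [0.6, 0.0, 0.2]
grip_width: 0.0496
```

Emit:
carry_out(
  targets=[0.04, 0.003, 0, 0, 0, 0, 0, 0.04, 0.006, 0, 0, 0, 0, 0, 0.04, 0.008, 0, 0, 0, 0, 0, 0.04, 0.008, 0, 0, 0, 0, 0],
)

```text
clock: 5.8
tcp_pos: [0.5416, 0.0985, 0.0959]
orientation: [1.115, 1.263, -1.108]
contact_force: [-0.4, -0.2, -0.9]
grip_width: 0.0497
```

Emit:
carry_out(
  targets=[0.04, 0.001, 0, 0, 0, 0, 0, 0.04, 0.002, 0, 0, 0, 0, 0, 0.04, 0.002, 0, 0, 0, 0, 0],
)

```text
clock: 6.18
tcp_pos: [0.5418, 0.0985, 0.0956]
orientation: [1.115, 1.262, -1.108]
contact_force: [-4.5, -2.0, 15.7]
grip_width: 0.0496
```

Emit:
carry_out(
  targets=[0.07, -0.001, 0, 0, 0, 0, 0, 0.07, -0.001, 0, 0, 0, 0, 0, 0.07, -0.001, 0, 0, 0, 0, 0, 0.07, -0.001, 0, 0, 0, 0, 0.07, -0.03, 0, 0, 0, 0, 0, 0.07, -0.08, 0, 0, 0, 0, 0, 0.07, -0.14, 0, 0, 0, 0, 0, 0.07, -0.14, 0, 0, 0, 0, 0],
)

```text
schema error: expected a multiple of 7 numbers
```

Run:
```python
from h import *
s=r.grab_frame("side");c35,s35=np.cos(np.radians(35)),np.sin(np.radians(35))
c=lambda im,x,y,f=7:cv2.resize(im[y-40:y+40,x-40:x+40],None,fx=f,fy=f,interpolation=cv2.INTER_CUBIC)
cv2.imwrite('pics/c5.png',c(s,262,185))
Rl=frame(U*s35-np.array([0,0,c35]),V);xd=Rl.as_matrix()[:,0]
phi=.40
h=W(-.117,.549+.05*np.sin(phi),.115+.05*np.cos(phi))
T=h+.017*xd
plan([(W(-.117,.549,.245),Rl),(T-.09*xd,Rl),(T,Rl)]);print(h)
```

```text
t 6.22 [0.5418 0.0986 0.0956] F [-5.2003 -1.9055 16.0742] grip 0.0497 q [ 0.0811  0.4862 -0.4751  1.9492  0.3157  0.7718 -0.4435]
[-0.1492  0.0002  0.1432] [ 0.    7.02 -0.08]
[-0.1249  0.0196  0.185 ] [ 0.    7.02 -0.08]
[-0.0512  0.019   0.1333] [ 0.    7.02 -0.08]
[ 0.5789 -0.0408  0.1611]
```

View pics/c5.png

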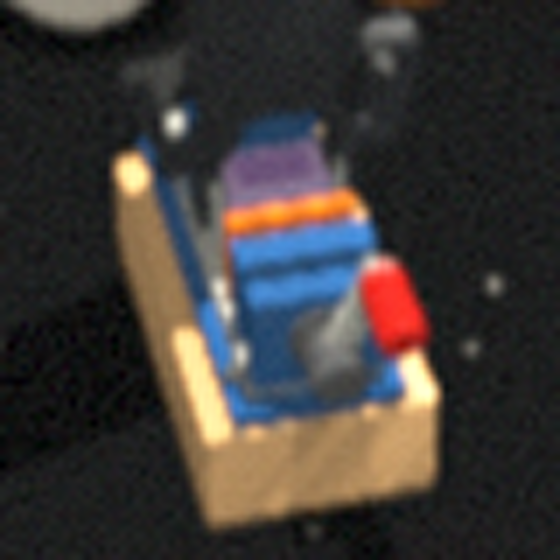

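The call was refused, so the bar is still gripped, standing between the pad and the fence (crop about 275,170). I release it and rise.

Emit:
carry_out(
  targets=[0.07, -0.001, 0, 0, 0, 0, 0, 0.07, -0.001, 0, 0, 0, 0, 0, 0.07, -0.001, 0, 0, 0, 0, 0, 0.07, -0.001, 0, 0, 0, 0, 0, 0.07, -0.03, 0, 0, 0, 0, 0, 0.07, -0.08, 0, 0, 0, 0, 0, 0.07, -0.14, 0, 0, 0, 0, 0, 0.07, -0.14, 0, 0, 0, 0, 0],
)

```text
clock: 7.22
tcp_pos: [0.5437, 0.0998, 0.2405]
orientation: [1.12, 1.256, -1.101]
contact_force: [0.1, 0.9, -1.0]
grip_width: 0.0703
```

```bash
cat >> h.py <<'E'
c35,s35=np.cos(np.radians(35)),np.sin(np.radians(35))
Rl=frame(U*s35-np.array([0,0,c35]),V);XD=Rl.as_matrix()[:,0]
HU,HW,GR=-.117,.549,.017
def hpos(phi): return W(HU,HW+.05*np.sin(phi),.115+.05*np.cos(phi))+GR*XD
E
python3 - <<'E'
from h import *
T=hpos(.4)
plan([(T-.09*XD,Rl),(T,Rl)])
E
```

```text
t 7.22 [0.5437 0.0998 0.2405] F [ 0.1473  0.8587 -0.9542] grip 0.0703 q [ 0.1477  0.3073 -0.54    1.8231  0.1863  1.0446 -0.3328]
[0.0201 0.0165 0.1858] [ 0.03  7.01 -0.19]
[0.0938 0.0151 0.1341] [ 0.03  7.01 -0.19]
```

Emit:
carry_out(
  targets=[0.06, 0, 0.004, 0.05, 0.5, 1, 0, 0.06, 0, 0.008, 0.1, 0, 3, 0, 0.06, 0, 0.012, 0.15, 0, 5, -0.1, 0.06, 0.01, 0.016, 0.186, 0, 7, -0.2, 0.06, 0.02, 0.0165, 0.186, 0, 7, -0.2, 0.06, 0.02, 0.0165, 0.186, 0, 7, -0.2, 0.06, 0.02, 0.0165, 0.186, 0, 7, -0.2],
)

```text
clock: 8.1
tcp_pos: [0.5845, -0.0799, 0.2218]
orientation: [1.508, 1.734, -0.785]
contact_force: [0.2, 0.2, 0.7]
grip_width: 0.0599
```

Run:
```python
from h import *
s=r.grab_frame("side");t=r.grab_frame("top")
c=lambda im,x,y,f=5:cv2.resize(im[y-40:y+40,x-40:x+40],None,fx=f,fy=f,interpolation=cv2.INTER_CUBIC)
cv2.imwrite('pics/c6.png',np.hstack([c(t,230,205),c(s,268,180)]))
plan([(hpos(.4),Rl)])
```

```text
t 8.20 [ 0.5847 -0.0803  0.2222] F [-0.0372 -1.0799  0.2452] grip 0.0602 q [ 0.7032  0.5875 -0.5568  1.6113 -0.2905  1.241   0.4588]
[ 0.09   -0.0003  0.0022] [0.07 0.02 0.03]
```

View pics/c6.png

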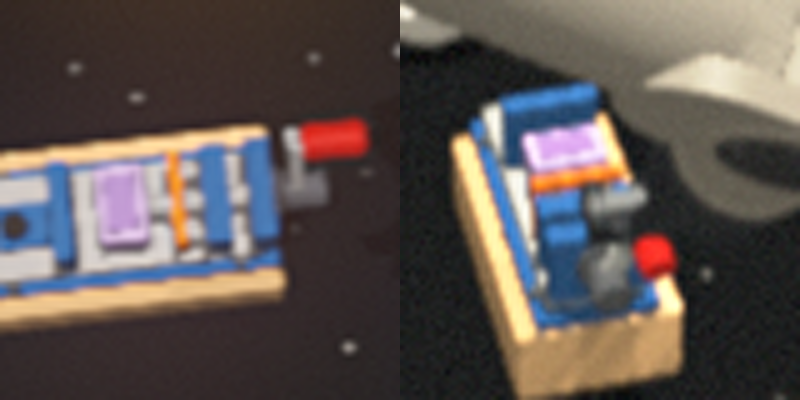

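The bar stands alone, upright and square between the pad and fence (top crop 122,205). The gripper is lined up with the red handle, so I advance and pinch it.

Emit:
carry_out(
  targets=[0.06, 0.045, 0, 0.001, 0, 0, 0, 0.06, 0.09, 0, 0.002, 0, 0, 0, 0.06, 0.09, 0, 0.002, 0, 0, 0, 0.01, 0.09, 0, 0.002, 0, 0, 0, 0.01, 0.09, 0, 0.002, 0, 0, 0, 0.01, 0.09, 0, 0.002, 0, 0, 0, 0.01, 0.09, 0, 0.002, 0, 0, 0, 0.01, 0.09, 0, 0.002, 0, 0, 0],
  squeeze=80,
)

```text
clock: 9.2
tcp_pos: [0.5786, -0.0325, 0.1487]
orientation: [1.509, 1.73, -0.786]
contact_force: [-1.7, -3.0, 5.3]
grip_width: 0.02
```

Run:
```python
from h import *
o=r.get_obs()
p=o['tcp_pos']-GR*XD
dw,dz=p@V-HW,p[2]-.115
print("u",p@U,"dw",dw,"dz",dz,"phi",np.arctan2(dw,dz),"rad",np.hypot(dw,dz))
f=np.arctan2(dw,dz)
plan([(o['tcp_pos']+hpos(f+d)-hpos(f),Rl) for d in np.radians(np.arange(15,181,15))])
```

```text
u -0.118469523911035 dw 0.02021616859877129 dz 0.04759651212331718 phi 0.40165086796631255 rad 0.0517119080978359
t 9.20 [ 0.5786 -0.0325  0.1487] F [-1.6692 -2.985   5.2821] grip 0.0200 q [ 0.6522  0.6434 -0.5664  1.721  -0.2903  1.0586  0.458 ]
[0.0054 0.0112 0.0038] [0.06 0.04 0.01]
[0.0131 0.0203 0.0092] [0.06 0.04 0.01]
[0.0224 0.0267 0.0157] [0.06 0.04 0.01]
[0.0328 0.03   0.023 ] [0.06 0.04 0.01]
[0.0435 0.0298 0.0304] [0.06 0.04 0.01]
[0.0538 0.0263 0.0376] [0.06 0.04 0.01]
[0.0631 0.0196 0.044 ] [0.06 0.04 0.01]
[0.0706 0.0103 0.0491] [0.06 0.04 0.01]
[ 0.0759 -0.0011  0.0527] [0.06 0.04 0.01]
[ 0.0785 -0.0137  0.0545] [0.06 0.04 0.01]
[ 0.0785 -0.0268  0.0544] [0.06 0.04 0.01]
[ 0.0756 -0.0394  0.0523] [0.06 0.04 0.01]
```

Emit:
carry_out(
  targets=[0.01, 0.0054, 0.0112, 0.0038, 0, 0, 0, 0.01, 0.0131, 0.0203, 0.0092, 0, 0, 0, 0.01, 0.0224, 0.0267, 0.0157, 0, 0, 0, 0.01, 0.0328, 0.03, 0.023, 0, 0, 0, 0.01, 0.0435, 0.0298, 0.0304, 0, 0, 0, 0.01, 0.0538, 0.0263, 0.0376, 0, 0, 0, 0.01, 0.0538, 0.0263, 0.0376, 0, 0, 0],
)

```text
clock: 10.07
tcp_pos: [0.6039, -0.0291, 0.0834]
orientation: [1.509, 1.732, -0.787]
contact_force: [-4.2, 2.2, 0.3]
grip_width: 0.0197
```

```bash
cat >> h.py <<'E'
def crank(deg):
    o=r.get_obs();p=o['tcp_pos']-GR*XD;dw,dz=p@V-HW,p[2]-.115;f=np.arctan2(dw,dz)
    print("u %.4f phi %.3f (%.1f deg) rad %.4f"%(p@U,f,np.degrees(f),np.hypot(dw,dz)),"F.V %.1f F.U %.1f"%(o['contact_force']@V,o['contact_force']@U))
    plan([(hpos(f+d)+(p@U-HU)*U,Rl) for d in np.radians(deg)])
E
python3 -c "
from h import *
crank(np.arange(15,181,15))"
```

```text
u -0.1185 phi 1.939 (111.1 deg) rad 0.0490 F.V -3.9 F.U 2.8
t 10.07 [ 0.6039 -0.0291  0.0834] F [-4.1984  2.2476  0.3074] grip 0.0197 q [ 0.6093  0.76   -0.542   1.687  -0.2597  0.9803  0.4679]
[ 0.0097 -0.0053  0.0067] [0.05 0.03 0.03]
[ 0.0175 -0.0143  0.0121] [0.05 0.03 0.03]
[ 0.0231 -0.0255  0.0159] [0.05 0.03 0.03]
[ 0.0261 -0.038   0.018 ] [0.05 0.03 0.03]
[ 0.0264 -0.0511  0.0181] [0.05 0.03 0.03]
[ 0.0239 -0.0637  0.0163] [0.05 0.03 0.03]
[ 0.0188 -0.0752  0.0127] [0.05 0.03 0.03]
[ 0.0115 -0.0846  0.0075] [0.05 0.03 0.03]
[ 0.0023 -0.0914  0.0011] [0.05 0.03 0.03]
[-0.0079 -0.0951 -0.0061] [0.05 0.03 0.03]
[-0.0186 -0.0954 -0.0136] [0.05 0.03 0.03]
[-0.029  -0.0923 -0.0208] [0.05 0.03 0.03]
```

Emit:
carry_out(
  targets=[0.01, 0.0097, -0.0053, 0.0067, 0, 0, 0, 0.01, 0.0175, -0.0143, 0.0121, 0, 0, 0, 0.01, 0.0231, -0.0255, 0.0159, 0, 0, 0, 0.01, 0.0261, -0.038, 0.018, 0, 0, 0, 0.01, 0.0264, -0.0511, 0.0181, 0, 0, 0, 0.01, 0.0239, -0.0637, 0.0163, 0, 0, 0, 0.01, 0.0188, -0.0752, 0.0127, 0, 0, 0, 0.01, 0.0115, -0.0846, 0.0075, 0, 0, 0, 0.01, 0.0023, -0.0914, 0.0011, 0, 0, 0, 0.01, -0.0079, -0.0951, -0.0061, 0, 0, 0, 0.01, -0.0079, -0.0951, -0.0061, 0, 0, 0],
)

```text
clock: 11.45
tcp_pos: [0.5096, -0.0417, 0.094]
orientation: [1.509, 1.732, -0.786]
contact_force: [-2.5, 1.3, 4.4]
grip_width: 0.0192
```

Run:
```python
from h import *
crank(np.arange(5,61,5))
t=r.grab_frame("top");s=r.grab_frame("side")
c=lambda im,x,y,f=7:cv2.resize(im[y-30:y+30,x-28:x+28],None,fx=f,fy=f,interpolation=cv2.INTER_CUBIC)
cv2.imwrite('pics/c7.png',np.hstack([c(t,222,205),c(s,262,180)]))
```

```text
u -0.1185 phi -1.712 (-98.1 deg) rad 0.0499 F.V -2.3 F.U 1.6
t 11.45 [ 0.5096 -0.0417  0.094 ] F [-2.466   1.3232  4.4042] grip 0.0192 q [ 0.7324  0.6494 -0.5809  1.8927 -0.288   0.9268  0.5523]
[-0.0036 -0.0005 -0.0025] [0.06 0.03 0.02]
[-0.0071 -0.0005 -0.005 ] [0.06 0.03 0.02]
[-0.0107 -0.0002 -0.0075] [0.06 0.03 0.02]
[-0.0142  0.0005 -0.0099] [0.06 0.03 0.02]
[-0.0177  0.0016 -0.0123] [0.06 0.03 0.02]
[-0.0211  0.0031 -0.0147] [0.06 0.03 0.02]
[-0.0243  0.0049 -0.0169] [0.06 0.03 0.02]
[-0.0275  0.007  -0.0191] [0.06 0.03 0.02]
[-0.0304  0.0095 -0.0211] [0.06 0.03 0.02]
[-0.0332  0.0123 -0.023 ] [0.06 0.03 0.02]
[-0.0358  0.0153 -0.0248] [0.06 0.03 0.02]
[-0.0381  0.0186 -0.0264] [0.06 0.03 0.02]
```

View pics/c7.png

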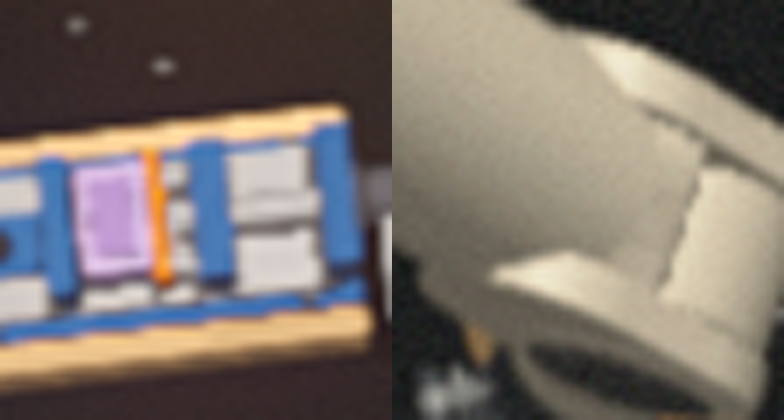

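The bar has been pushed close to the fence (top crop: fence face at 72, bar 75–150, pad 155), at about 262°. The pad-to-jaw distance can be measured in a rectified top view to sense the press, so I take a baseline.

```bash
cat >> h.py <<'E'
def prof(n=3):
    g=np.mean([r.grab_frame("top") for _ in range(n)],0).astype(np.uint8)
    us=np.arange(-.03,.08,.00025);ws=np.arange(.53,.572,.002)
    P=np.array([W(u,w,.135) for w in ws for u in us]);q=proj("top",P).astype(np.float32).reshape(len(ws),len(us),2)
    im=cv2.remap(g,q[...,0],q[...,1],cv2.INTER_CUBIC).astype(float);b,gr,rd=im.mean(0).T
    orange=np.clip(rd-b-60,0,None);orange[us>.06]=0
    uo=(us*orange).sum()/orange.sum()
    blue=b-rd
    def cross(lo,hi,rise):  # half-height crossing
        i=(us>lo)&(us<hi);x,y=us[i],blue[i];h=(y.max()+y.min())/2
        k=np.nonzero((y[:-1]<h)!=(y[1:]<h))[0];return x[k]*1e3
    print("orange %.2f mm"%(uo*1e3),"blue edges jaw",cross(-.03,uo-.004,0),"fence",cross(uo+.036,.08,0)); return us,blue,orange
E
python3 -c "
from h import *
us,b,o=prof();print(np.c_[us*1e3,b,o][::8].astype(int).tolist())"
```

```text
orange 19.43 mm blue edges jaw [-14.25   5.  ] fence [59. 74. 77.]
[[-30, -9, 0], [-27, -10, 0], [-25, -10, 0], [-23, -10, 0], [-21, -11, 0], [-19, -12, 0], [-17, -13, 0], [-15, -4, 0], [-13, 20, 0], [-11, 61, 0], [-9, 97, 0], [-7, 108, 0], [-5, 107, 0], [-3, 105, 0], [-1, 106, 0], [0, 98, 0], [2, 75, 0], [4, 36, 0], [6, 3, 0], [8, -8, 0], [10, -10, 0], [12, -14, 0], [14, -38, 0], [16, -101, 41], [18, -167, 107], [20, -185, 125], [22, -133, 73], [24, -59, 0], [26, -9, 0], [28, 10, 0], [30, 13, 0], [32, 14, 0], [34, 15, 0], [36, 15, 0], [38, 15, 0], [40, 15, 0], [42, 15, 0], [44, 15, 0], [46, 14, 0], [48, 12, 0], [50, 9, 0], [52, 5, 0], [54, 2, 0], [56, 7, 0], [58, 35, 0], [60, 77, 0], [62, 104, 0], [64, 110, 0], [66, 108, 0], [68, 103, 0], [70, 89, 0], [72, 71, 0], [74, 57, 0], [76, 55, 0], [78, 60, 0]]
```

Emit:
carry_out(
  targets=[0.01, -0.0036, -0.0005, -0.0025, 0, 0, 0, 0.01, -0.0071, -0.0005, -0.005, 0, 0, 0, 0.01, -0.0107, -0.0002, -0.0075, 0, 0, 0, 0.01, -0.0142, 0.0005, -0.0099, 0, 0, 0],
)

```text
clock: 12.2
tcp_pos: [0.5093, -0.0417, 0.111]
orientation: [1.508, 1.734, -0.787]
contact_force: [-1.9, 2.8, -8.6]
grip_width: 0.0198
```

```bash
sed -i 's|h=(y.max()+y.min())/2|h=48|' h.py
cat >> h.py <<'E'
def look():
    us,b,o=prof()
    j=us[(us>-.02)&(us<.05)&(b>48)].max() if 0 else None
E
sed -i '/^def look/,$d' h.py; python3 -c "
from h import *
crank(np.arange(5,41,5));prof()"
```

```text
u -0.1185 phi -1.373 (-78.7 deg) rad 0.0507 F.V -1.5 F.U 3.0
t 12.20 [ 0.5093 -0.0417  0.111 ] F [-1.8515  2.7912 -8.6268] grip 0.0198 q [ 0.7369  0.624  -0.5861  1.8853 -0.2947  0.9588  0.5434]
[-0.0034  0.0017 -0.0023] [0.05 0.01 0.05]
[-0.0068  0.0031 -0.0047] [0.05 0.01 0.05]
[-0.01    0.0049 -0.007 ] [0.05 0.01 0.05]
[-0.0132  0.007  -0.0092] [0.05 0.01 0.05]
[-0.0162  0.0094 -0.0112] [0.05 0.01 0.05]
[-0.019   0.0121 -0.0132] [0.05 0.01 0.05]
[-0.0216  0.0151 -0.0149] [0.05 0.01 0.05]
[-0.0239  0.0184 -0.0166] [0.05 0.01 0.05]
orange 21.74 mm blue edges jaw [-10.25   6.25] fence [60.]
```

Emit:
carry_out(
  targets=[0.01, -0.0034, 0.0007, -0.0023, 0, 0, 0, 0.01, -0.0068, 0.0021, -0.0047, 0, 0, 0, 0.01, -0.01, 0.0039, -0.007, 0, 0, 0],
)

```text
clock: 12.72
tcp_pos: [0.5129, -0.0412, 0.1235]
orientation: [1.508, 1.735, -0.788]
contact_force: [-2.9, 3.1, -12.9]
grip_width: 0.0194
```

```bash
python3 -c "
from h import *
crank(np.arange(5,41,5));prof()"
```

```text
u -0.1185 phi -1.117 (-64.0 deg) rad 0.0513 F.V -2.5 F.U 3.4
t 12.72 [ 0.5129 -0.0412  0.1235] F [ -2.9047   3.0903 -12.8536] grip 0.0194 q [ 0.7354  0.609  -0.5888  1.8721 -0.2983  0.9832  0.5331]
[-0.0027  0.0032 -0.0019] [0.05 0.01 0.06]
[-0.0057  0.0056 -0.0039] [0.05 0.01 0.06]
[-0.0085  0.0083 -0.0059] [0.05 0.01 0.06]
[-0.0111  0.0113 -0.0077] [0.05 0.01 0.06]
[-0.0135  0.0146 -0.0093] [0.05 0.01 0.06]
[-0.0156  0.0181 -0.0108] [0.05 0.01 0.06]
[-0.0175  0.0218 -0.0121] [0.05 0.01 0.06]
[-0.0192  0.0257 -0.0132] [0.05 0.01 0.06]
orange 21.96 mm blue edges jaw [-8.75  7.75] fence [60.]
```

The pad stalled (0.22 mm) while the jaw moved on about 1.6 mm, and the handle force rose by about 4 N, so the bar is against the fence at about 20 N. Another 12° should give roughly 38 N.

Emit:
carry_out(
  targets=[0.01, -0.0027, 0.0032, -0.0019, 0, 0, 0, 0.01, -0.0057, 0.0056, -0.0039, 0, 0, 0, 0.01, -0.0068, 0.0067, -0.0047, 0, 0, 0],
)

```text
clock: 13.25
tcp_pos: [0.5172, -0.0407, 0.1312]
orientation: [1.505, 1.739, -0.79]
contact_force: [-9.2, 0.0, -11.3]
grip_width: 0.0195
```

```bash
python3 -c "
from h import *
crank(np.arange(5,11,5));prof()"
```

```text
u -0.1185 phi -0.945 (-54.2 deg) rad 0.0515 F.V -9.1 F.U 1.2
t 13.25 [ 0.5172 -0.0407  0.1312] F [ -9.1563   0.0053 -11.3011] grip 0.0195 q [ 0.7293  0.604  -0.5883  1.8563 -0.2979  1.0039  0.5219]
[-0.0021  0.0039 -0.0014] [0.04 0.01 0.11]
[-0.0047  0.0069 -0.0033] [0.04 0.01 0.11]
orange 21.98 mm blue edges jaw [-7.5   9.25] fence [60.]
```

Tangential force is about 14.5 N (a hold of about 39 N). The compression gives about 33 N, which is in range by both measures. I release with a small opening, because of the hub, and withdraw along the tool axis.

Emit:
carry_out(
  targets=[0.032, 0, 0, 0, 0, 0, 0, 0.032, 0, 0, 0, 0, 0, 0, 0.032, 0, 0, 0, 0, 0, 0, 0.032, -0.015, 0, 0, 0, 0, 0, 0.032, -0.04, 0, 0, 0, 0, 0, 0.032, -0.09, 0, 0, 0, 0, 0, 0.032, -0.13, 0, 0, 0, 0, 0, 0.032, -0.18, 0, 0.04, 0, 0, 0, 0.032, -0.22, 0, 0.08, 0, 0, 0, 0.032, -0.22, 0, 0.08, 0, 0, 0],
)

```text
clock: 14.65
tcp_pos: [0.5452, -0.2371, 0.2664]
orientation: [1.512, 1.73, -0.796]
contact_force: [-0.5, 0.7, -0.1]
grip_width: 0.0314
```

Run:
```python
from h import *
plan([]);prof()
t=r.grab_frame("top");s=r.grab_frame("side")
a,_,_=blob(t,(0,150,90),(8,255,255),(235,180,270,225));b,_,_=blob(s,(0,150,90),(8,255,255),(245,165,290,215))
X,e=tri(a,b);print("handle",X,e,"phi",np.degrees(np.arctan2(X@V-HW,X[2]-.115)))
c=lambda im,x,y:cv2.resize(im[y-40:y+40,x-40:x+40],None,fx=5,fy=5,interpolation=cv2.INTER_CUBIC)
cv2.imwrite('pics/c8.png',np.vstack([np.hstack([c(t,222,205),c(s,262,180)]),np.hstack([cv2.resize(t,(400,300))[:200],cv2.resize(s,(400,300))[50:250]])]))
```

```text
t 14.65 [ 0.5452 -0.2371  0.2664] F [-0.5032  0.7173 -0.0672] grip 0.0314 q [ 0.8778  0.605  -0.5075  1.4557 -0.2317  1.475   0.5937]
orange 21.98 mm blue edges jaw [-7.5   9.25] fence [60.]
handle [ 0.5172 -0.0434  0.1459] 0.00021092963714975106 phi -53.72017436768253
```

View pics/c8.png

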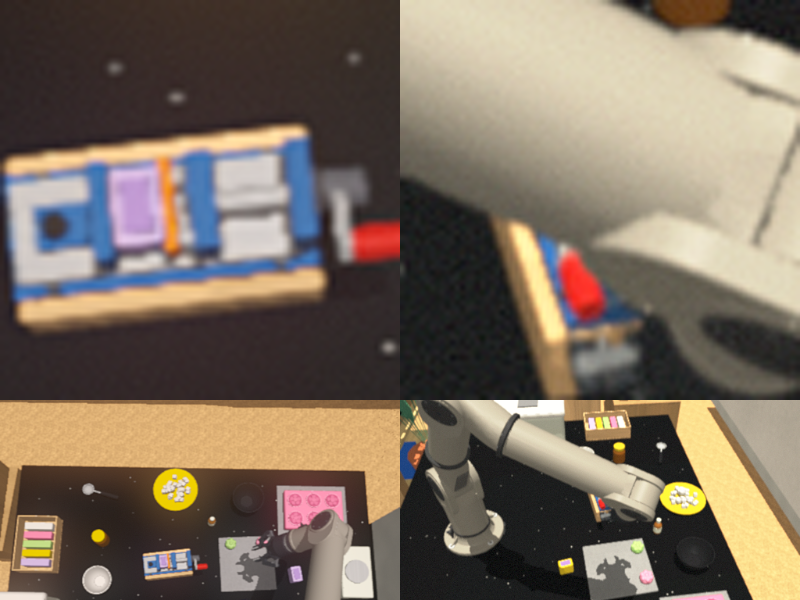

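The bar is clamped between the pad and fence (top crop: fence 100, bar 110–165, pad 170). The crank stayed at about 306°, the gripper is clear, and the bystanders look unmoved. Handing in.

```bash
python3 -c "
from bench import r
print(r.hand_in())"
```

```text
the job is handed in; nothing more can be done
None
```

The soap is clamped in the vise and the job is handed in, finished at about 15 s on the robot clock; no verdict was reported.

I stood the lavender bar on the bed, square and about midway between the pad and the fence, and let go of it. I then turned the crank clockwise from about 23° to 306° and released it.

**Hold:** The last checks put the pressing force at about 33 N from how far the pad springs back, and about 39 N from the force at the handle. Both are estimates, and both are inside the 15–60 N range.

**After letting go:** The pad and jaw positions in the top view did not change, and the handle measured about -54° (306°), as I left it. The tool read no contact, and the bystanders look unmoved.

**Disagreements:**
- My estimates of the vise's centre line differed by a few mm between the riser block and the jaws. I used 0.549 m, and the bar's position agreed with it.
- One release command was refused because I typed it wrong, and I sent it again before moving on.
- In the last side picture the arm hides the bar, so the final check of the bar rests on the top view.

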